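# Put the cookie stamps back in their sloping rack

### The arm

A 6-joint arm with a two-finger parallel gripper is mounted at the origin on the work surface. World frame = base frame: x ahead of the robot, y to its left, z up, the work surface at z = 0. Lengths are in m, angles in degrees, forces in N, time in s.
With the tool pointing down it reaches from about 0.275 to 0.875 m from the base axis. Payload 12.5 kg.
Tool frame: the origin (TCP) lies between the finger pads; the fingertips stand manip.finger_overhang ahead of it and the grasp point (between the pads) lies 2 mm behind it (manip.finger_overhang is the distance from the TCP to the fingertips, in m); z points along the fingers, y is the line along which they close (so a half turn about z gives the same grasp; the last joint's range is limited). The gripper opens to 85 mm and grips with 20 to 120 N. Pads are 22 mm wide; open, the fingers measure 114 mm over their backs; the gripper's body (76 mm by 85 mm) begins 54 mm behind the grasp point. The pads swing forward as they close: fully open they stand 13 mm farther back than shut.
Start: joints at [-76.639, 20.094, 94.641, -0, 65.266, -4.847], TCP at [0.172, -0.522, 0.248] pointing down, gripper open.
Joint ranges: [-157.81, 157.81], [-45, 120.19], [0.68, 151.7], [-89.99, 269.99], [4.06, 180], [-164.3, 164.3]. Speed limits (degrees/s): [127.2, 127.2, 159.86, 180, 180, 180].

### API

Orientations are given as a 3x3 rotation matrix whose columns are the frame's x, y, z axes.
In Python, from plant import manip gives the robot as it stands. The module is installed in compiled form; this text tells all that it offers.
- The arm moves only by the shell command python3 -m pendant 'ROWS'. ROWS is JSON, a list of rows, each a list of 3 entries, a list of its own where there are three numbers: the gripper command: -1 is fully open, 1 is shut, values between are in proportion, then the shift along the tool's x, y, z in mm, then the turn, a rotation vector about the tool's x, y, z in rad. In form: [[fingers, [dx, dy, dz], [rx, ry, rz]], ...]. A call has 1 to 20 rows; each row is the pose to reach, as a shift and turn from the pose commanded when the call began, along the tool's axes at that moment; what a row does not reach only later rows make up. A row lasts 1/10 s, in which the tool goes at most 50 mm and 8.59 degrees, less where a joint would pass 70% of its speed; a pose out of reach is approached as far as the arm can. A call with a gripper value outside its range is refused whole. The fingers move at their own pace and stop on an object; the grip force is fixed at half the most. Time passes only in rows, so rows that repeat a pose let the fingers close. It gives the time, the measured TCP pose, the force, the opening and the grip force at its end, in the units of the state.
- manip.observe(): the state, without advancing time (a new reading comes with each control period).
- manip.snapshot(name): name is "side" or "top"; returns (picture, depth): 480x640x3 uint8, red, green, blue; 480x640 float32, m along the optical axis (not along the pixel's ray), 0 where there is no reading.
- manip.camera_info(name): a dict with "fx", "fy", "cx", "cy" (pixels), "R" (3x3) and "t" (3): a world point X has camera coordinates R X + t. Camera axes: x right, y down, z forward; pixel columns grow to the right and rows downward; lengths in m; the calibration is good to about 2 mm. A picture is of the moment at which its call begins. camera_info takes no time and is no camera call.
- manip.finish_job(): hands the job in; it is judged then, once.
The state is a dict: "t": time; "qpos": joint angles; "joint_vel": joint speeds; "effort": joint torques, N m; "position": TCP position; "ee_rot": TCP orientation; "contact_force": force on the tool from outside, world axes, zero at the start; "moment": the same for the moment, N m; "width": finger opening in m; "grasp_force": force on a finger pad.
Only numpy, scipy, OpenCV 4.12 (cv2) and the standard library are available. Lean on these libraries where they do the work, as an engineer would, in place of code of your own. Each camera call takes 0.05 s, during which the arm holds its last target. There are 200 camera calls.

### The job

Put the three cookie stamps from the dark wooden board back into the pull-out sloping rack, each head seated fully down in the pocket of its own shape. Then, with all three in, push the rack fully home into its dock. Leave the jar, ramekin, spoon, mug and white bowl where they are.

Things in the scene. Friction and masses are not known exactly. Their poses are not given: they have to be found in the camera images.
- stamp_round: cookie stamp, a round head, 56 mm across, 18 mm thick, bare aluminium; above it a thin neck, then a square pale-wood handle, 22 x 22 mm, faces parallel to its x and y, from 26 to 78 mm above the underside. About 160 g. Origin: centre of the head's underside; z: up along the handle. Starts upright, head down, on the 12 mm thick dark wooden board
- stamp_square: cookie stamp, a square head, 48 x 48 mm, sides parallel to its x and y, 18 mm thick, bare aluminium; above it a thin neck, then a square pale-wood handle, 22 x 22 mm, faces parallel to its x and y, from 26 to 78 mm above the underside. About 160 g. Origin: centre of the head's underside; z: up along the handle. Starts upright, head down, on the 12 mm thick dark wooden board
- stamp_oblong: cookie stamp, an oblong head, 34 mm along its x by 66 mm along its y, 18 mm thick, bare aluminium; above it a thin neck, then a square pale-wood handle, 22 x 22 mm, faces parallel to its x and y, from 26 to 78 mm above the underside. About 160 g. Origin: centre of the head's underside; z: up along the handle. Starts upright, head down, on the 12 mm thick dark wooden board
- nest_round: round, 63 mm pocket in the rack's sloping top, 12 mm deep, blue floor, chamfered rim, 7 mm wider than its stamp. End pocket on the +y side. Origin: centre of its floor; z: square out of the slope, leaning 28 degrees from vertical towards the pull tab; x: up the slope; y: along the rack. A stamp fully home has its underside on this floor, its z along this z
- nest_square: square, 55 x 55 mm, pocket in the rack's sloping top, 12 mm deep, blue floor, chamfered rim, 7 mm wider than its stamp. Middle pocket, 88 mm from the other two centres. Origin: centre of its floor; z: square out of the slope, leaning 28 degrees from vertical towards the pull tab; x: up the slope; y: along the rack. A stamp fully home has its underside on this floor, its z along this z
- nest_oblong: oblong, 41 mm along x by 73 mm along y, pocket in the rack's sloping top, 12 mm deep, blue floor, chamfered rim, 7 mm wider than its stamp. End pocket on the -y side. Origin: centre of its floor; z: square out of the slope, leaning 28 degrees from vertical towards the pull tab; x: up the slope; y: along the rack. A stamp fully home has its underside on this floor, its z along this z
- rack (a joint): how far the wooden rack is pulled out of its low dock, m: 0 fully home against a stop, 0.09 fully out; starts partly out. It slides level, towards the robot's side as it grows, with about 6 N of friction, and stays where left. The nests and the tab ride on it. The dock has 30 mm high sides and a 50 mm high back
- pull (a point): middle of the top edge of the near (robot's side) face of the blue pull tab on the rack, 52 mm above the counter. The tab is an upright plate 70 mm wide (along y), 12 mm thick, 40 mm tall, standing 110 mm in front of the square nest. x: the level direction that pushes the rack home; z: up. The space in front of it is clear (dock floor 10 mm high)
- jar: spice jar with steel cap, 42 mm across, 75 mm tall, on the dark wooden board; leave alone
- ramekin: small white ramekin, 64 mm across, 40 mm tall, on the dark wooden board; leave alone
- spoon: wooden spoon about 250 mm long, lying on the counter beyond the board; leave alone
- mug: white mug, 80 mm across, 90 mm tall, on the counter left of the rack; leave alone
- flour_bowl: large white bowl, 260 mm across, 70 mm tall, far left of the rack; leave alone
Mind the look-alikes: they are no part of the job. Leave any pink or yellow look-alike of the stamp_square alone.

How it is judged (in metres and radians):
On the way, in this order (a step that is already met when the one before it is completed fails the run):
1. all three stamps are seated in the pockets of their shapes and let go, the rack still at least 12 mm out (distance between stamp_round and nest_round below 0.007 m and z of stamp_round in the frame of nest_round below 0.004 m and angle between the z axis of stamp_round and the z axis of nest_round, either way round below 0.12 rad and distance between stamp_square and nest_square below 0.007 m and z of stamp_square in the frame of nest_square below 0.004 m and angle between the z axis of stamp_square and the z axis of nest_square, either way round below 0.12 rad and distance between stamp_oblong and nest_oblong below 0.007 m and z of stamp_oblong in the frame of nest_oblong below 0.004 m and angle between the z axis of stamp_oblong and the z axis of nest_oblong, either way round below 0.12 rad and contact force between the fingers and stamp_round below 0.2 N and contact force between the fingers and stamp_square below 0.2 N and contact force between the fingers and stamp_oblong below 0.2 N and value of joint rack above 0.012 m), for 0.2 s.
2. the rack is pushed home, to within 6 mm (value of joint rack below 0.006 m), for 0.2 s.
At the end, for the whole second after the job is handed in: Each stamp's underside centre is within 7 mm of the centre of its own pocket's floor and no more than 4 mm above that floor, its axis within 0.12 rad of the pocket's, at rest and let go; the rack is within 6 mm of fully home (distance between stamp_round and nest_round below 0.007 m and z of stamp_round in the frame of nest_round below 0.004 m and angle between the z axis of stamp_round and the z axis of nest_round, either way round below 0.12 rad and distance between stamp_square and nest_square below 0.007 m and z of stamp_square in the frame of nest_square below 0.004 m and angle between the z axis of stamp_square and the z axis of nest_square, either way round below 0.12 rad and distance between stamp_oblong and nest_oblong below 0.007 m and z of stamp_oblong in the frame of nest_oblong below 0.004 m and angle between the z axis of stamp_oblong and the z axis of nest_oblong, either way round below 0.12 rad and contact force between the fingers and stamp_round below 0.2 N and contact force between the fingers and stamp_square below 0.2 N and contact force between the fingers and stamp_oblong below 0.2 N and linear speed of each of stamp_round, stamp_square, stamp_oblong below 0.02 m/s and value of joint rack below 0.006 m); the robot touches nothing.
It fails at once if the jar is shifted by more than 30 mm (distance of jar from where it was at the start of the episode above 0.03 m).
It fails at once if the ramekin is shifted by more than 30 mm (distance of ramekin from where it was at the start of the episode above 0.03 m).
It fails at once if the spoon is shifted by more than 30 mm (distance of spoon from where it was at the start of the episode above 0.03 m).
It fails at once if the mug is shifted by more than 30 mm (distance of mug from where it was at the start of the episode above 0.03 m).
It fails at once if the flour bowl is shifted by more than 30 mm (distance of flour_bowl from where it was at the start of the episode above 0.03 m).
It also fails if it takes over 72 s, if anything falls off the work surface, if the arm or the gripper's body presses on something with over 40 N, if the wrist force passes 120 N, or if a joint passes its speed limit or range.

## Working session

There is one attempt and no reset: what is moved stays moved. The work goes in short steps, Python scripts to look and compute and a shell command to move; the robot and the scene stay as the last step left them, time stands still between calls to the robot, and variables do not carry over. Pictures are saved under pics/ and viewed, at most 10 in all, crops included, and the job is handed in when it is done.

```bash
mkdir -p pics; python3 - <<'E'
from plant import manip
import numpy as np,cv2
for n in("top","side"):
    p,d=manip.snapshot(n);cv2.imwrite(f"pics/{n}0.png",p[...,::-1]);np.savez(f"{n}0.npz",p=p,d=d)
    c=manip.camera_info(n);print(n,c, -np.array(c["R"]).T@c["t"])
s=manip.observe();print(s,manip.finger_overhang)
E
```

```text
top {'fx': 550.3022834227149, 'fy': 550.3022834227149, 'cx': 318.21273399571294, 'cy': 230.73168371757293, 'R': array([[-4.08720116e-03, -9.99991515e-01,  5.14653595e-04],
       [-9.91779312e-01,  3.98781223e-03, -1.27897983e-01],
       [ 1.27894846e-01, -1.03316757e-03, -9.91787195e-01]]), 't': array([0.09437059, 0.54413345, 1.44851382])} [0.35478856 0.09369644 1.50616247]
side {'fx': 440.09327500428446, 'fy': 440.09327500428446, 'cx': 318.25729711199307, 'cy': 237.19250078291148, 'R': array([[-0.8723211 , -0.48888095,  0.00716288],
       [-0.37634878,  0.66203128, -0.64813284],
       [ 0.31211775, -0.5680757 , -0.76149361]]), 't': array([0.53523489, 0.18434151, 0.90191844])} [0.25476864 0.65198424 0.80244909]
{'t': 0.1, 'qpos': array([-7.66384388e+01,  2.01204891e+01,  9.46746671e+01,  1.13087765e-03,
        6.52619503e+01, -4.84816930e+00]), 'joint_vel': array([-0.01703117, -0.00404428, -0.0499311 , -0.11751375, -0.01063024,
       -0.00707155]), 'effort': array([ 4.71923795e-04, -5.06828678e+01, -2.91876304e+01, -6.61632021e-05,
        2.69384502e-03, -1.18234860e-05]), 'position': array([ 0.17182892, -0.52217982,  0.24781033]), 'ee_rot': array([[ 9.49921589e-01,  3.12488286e-01, -2.12890692e-04],
       [ 3.12488342e-01, -9.49921095e-01,  9.73859200e-04],
       [ 1.02090233e-04, -9.91615738e-04, -9.99999503e-01]]), 'contact_force': array([ 0.5085478 ,  0.21840639, -0.25003858]), 'moment': array([-0.02774504,  0.01028399, -0.0137508 ]), 'grasp_force': 0.0, 'width': 0.08539184938038517} 0.017
```

View pics/top0.png

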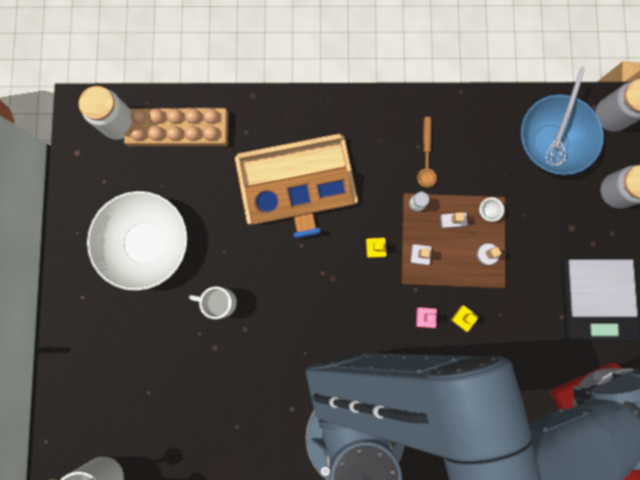

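View pics/side0.png

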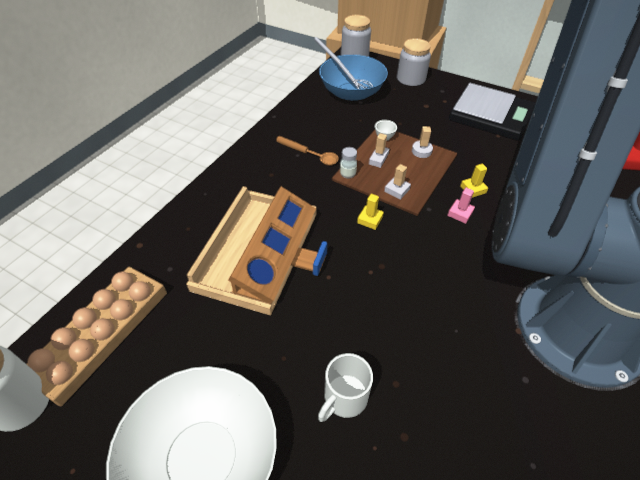

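The top view shows the stamps: square at (421,254), oblong (454,220) and round (489,254). The pockets are round (266,201), square (300,195) and oblong (331,188), with the tab at (307,233). The yellow and pink look-alikes lie off the board.

```bash
cat > h.py <<'E'
import numpy as np,cv2
from plant import manip
def cloud(n,d):
    c=manip.camera_info(n);v,u=np.mgrid[:480,:640]
    X=np.stack([(u-c["cx"])/c["fx"]*d,(v-c["cy"])/c["fy"]*d,d],-1)
    return (X-c["t"])@np.array(c["R"])
def rays(n,uv):
    c=manip.camera_info(n);R=np.array(c["R"]);uv=np.asarray(uv,float)
    D=np.c_[(uv[:,0]-c["cx"])/c["fx"],(uv[:,1]-c["cy"])/c["fy"],np.ones(len(uv))]@R
    return -R.T@c["t"],D
def onplane(n,uv,p,nn):
    o,D=rays(n,uv);return o+D*(((p-o)@nn)/(D@nn))[:,None]
def load(n):
    z=np.load(f"{n}0.npz");return z["p"],z["d"],cloud(n,z["d"])
E
python3 - <<'E'
from h import *
np.set_printoptions(precision=4,suppress=True)
C={}
for n in("top","side"):
    p,d,X=load(n);C[n]=X
    hsv=cv2.cvtColor(p,cv2.COLOR_RGB2HSV)
    bx=(X[...,0]>.3)&(X[...,0]<.55)&(X[...,1]>-.4)&(X[...,1]<-.1)&(d>0)
    # handle tops
    for nm,lo,hi in(("handletop",.084,.095),("head",.024,.037)):
        m=(bx&(X[...,2]>lo)&(X[...,2]<hi))
        if nm=="head": m&=(hsv[...,1]<60)
        k,lab,st,ce=cv2.connectedComponentsWithStats(m.astype(np.uint8))
        for i in range(1,k):
            if st[i,4]>12:
                P=X[lab==i];r=cv2.minAreaRect((P[:,:2]*1000).astype(np.float32))
                print(n,nm,ce[i],st[i,4],P.mean(0),np.round(r[0],1),np.round(r[1],1),round(r[2],1))
    b=(hsv[...,0]>105)&(hsv[...,0]<130)&(hsv[...,1]>120)&(X[...,1]<.35)&(X[...,1]>-.0)&(X[...,0]>.3)&(X[...,0]<.7)
    k,lab,st,ce=cv2.connectedComponentsWithStats(b.astype(np.uint8))
    for i in range(1,k):
        if st[i,4]>30:
            P=X[lab==i];m=P.mean(0);w=np.linalg.svd(P-m,full_matrices=False)[2][2];w*=np.sign(w[2])
            print(n,"blue",ce[i],st[i,4],m,P.min(0),P.max(0),"normal",w,"tilt",np.degrees(np.arccos(w[2])),"az",np.degrees(np.arctan2(w[1],w[0])))
imgs=[cv2.resize(load("top")[0][180:275,395:515,::-1],None,fx=4,fy=4,interpolation=2),cv2.resize(load("side")[0][115:215,335:465,::-1],None,fx=4,fy=4,interpolation=2)]
W=max(i.shape[1] for i in imgs)
cv2.imwrite("pics/crop.png",cv2.resize(np.vstack([np.pad(i,((0,0),(0,W-i.shape[1]),(0,0))) for i in imgs]),None,fx=.7,fy=.7))
E
```

```text
top handletop [495.3188 251.4638] 69 [ 0.4816 -0.365   0.0899] [ 482.1 -365.8] [20.7 24.9] 24.0
top handletop [424.8955 252.3433] 67 [ 0.48   -0.183   0.0901] [ 481.  -183.5] [21.9 21.2] 89.3
top head [419.2212 254.726 ] 208 [ 0.479  -0.1792  0.0305] [ 481.1 -184.1] [48.5 48. ] 83.0
top head [486.3496 253.9381] 226 [ 0.4804 -0.3598  0.0304] [ 481.5 -363.9] [54.3 50.1] 12.3
top blue [331.0308 188.2   ] 260 [0.6553 0.0574 0.0626] [0.3548 0.0248 0.0401] [0.6764 0.0937 1.5062] normal [0.9628 0.1874 0.1945] tilt 78.78527766293253 az 11.012584453685436
top blue [298.7741 194.6037] 270 [0.6396 0.1439 0.0562] [0.3548 0.0937 0.0368] [0.6633 0.1698 1.5062] normal [0.9756 0.1099 0.1903] tilt 79.03211659365238 az 6.42834425200443
top blue [266.6389 200.8368] 288 [0.621  0.2287 0.0669] [0.3548 0.0937 0.0354] [0.6458 0.256  1.5062] normal [0.9683 0.1599 0.1921] tilt 78.92588581145336 az 9.378588909399113
top blue [306.8919 232.9392] 148 [0.5365 0.1224 0.0523] [ 0.3548  0.0872 -0.0054] [0.5593 0.1619 1.5062] normal [0.9748 0.1856 0.1238] tilt 82.88736105469243 az 10.780064607529527
side handletop [
[... 389 characters left out ...]
] 310 [0.6585 0.0592 0.0502] [0.6379 0.0268 0.0379] [0.6781 0.0915 0.0601] normal [-0.4695 -0.1007  0.8772] tilt 28.694575481317194 az -167.89445041816242
side blue [275.6011 240.1967] 366 [0.6415 0.1454 0.0502] [0.6163 0.1188 0.0373] [0.6669 0.1697 0.0648] normal [-0.4494 -0.1001  0.8877] tilt 27.415328161121366 az -167.4398039593019
side blue [319.6473 257.4457] 258 [0.5363 0.1321 0.0399] [ 0.5249  0.0544 -0.0031] [0.571  0.1639 0.0543] normal [0.9528 0.2614 0.1545] tilt 81.11448637933748 az 15.343200172785611
side blue [260.0605 271.1598] 463 [0.6237 0.233  0.05  ] [0.5969 0.2057 0.0363] [0.649  0.2588 0.0648] normal [-0.4582 -0.1043  0.8827] tilt 28.026218371979205 az -167.18020226579128
```

View pics/crop.png

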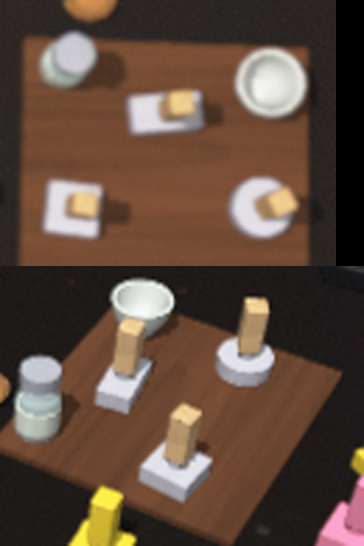

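The crop shows square and round stamps nearly level in x, with the oblong behind them. All the handles are clear of the jar and ramekin.

```bash
python3 - <<'E'
from h import *
np.set_printoptions(precision=1,suppress=True)
az=np.radians(11.6);t=np.radians(28)
h=np.array([np.cos(az),np.sin(az),0]);ny=np.array([-np.sin(az),np.cos(az),0])
nx=np.cos(t)*h+np.r_[0,0,np.sin(t)];nz=-np.sin(t)*h+np.r_[0,0,np.cos(t)]
O=np.array([.6415,.1454,.0502])
for n in("top","side"):
    p,d,X=load(n);hsv=cv2.cvtColor(p,cv2.COLOR_RGB2HSV)
    bx=(X[...,0]>.3)&(X[...,0]<.6)&(X[...,1]>-.42)&(X[...,1]<-.1)&(d>0)
    for nm,lo,hi in(("handletop",.082,.095),("head",.022,.037)):
        m=(bx&(X[...,2]>lo)&(X[...,2]<hi))
        if nm=="head": m&=(hsv[...,1]<60)
        k,lab,st,ce=cv2.connectedComponentsWithStats(m.astype(np.uint8))
        for i in range(1,k):
            if st[i,4]>20:
                P=X[lab==i];r=cv2.minAreaRect((P[:,:2]*1000).astype(np.float32))
                print(n,nm,ce[i],st[i,4],P.mean(0)*1000,np.array(r[0]),np.array(r[1]),round(r[2],1))
    b=(hsv[...,0]>105)&(hsv[...,0]<130)&(hsv[...,1]>100)&(X[...,1]<.35)&(X[...,1]>0)&(X[...,0]>.3)&(X[...,0]<.7)
    k,lab,st,ce=cv2.connectedComponentsWithStats(b.astype(np.uint8))
    for i in range(1,k):
        if st[i,4]>60:
            uv=np.argwhere(lab==i)[:,::-1]
            P=X[lab==i];P=P[d[lab==i]>0]
            if np.median(P[:,0])<.58:
                Q=(P-O)@np.c_[h,ny]; top=P[:,2]>np.percentile(P[:,2],97)-.006
                print(n,"TAB h/y pct",np.percentile(Q*1000,[1,10,50,90,99],axis=0).T.ravel(),"ztop",np.percentile(P[:,2],95)*1000);
            else:
                q=onplane(n,uv,O,nz);Q=(q-O)@np.c_[nx,ny]*1000
                dev=np.median((P-O)@nz)*1000
                r=cv2.minAreaRect(Q.astype(np.float32))
                print(n,"NEST",ce[i],"xlim",np.percentile(Q[:,0],[.5,99.5]),"ylim",np.percentile(Q[:,1],[.5,99.5]),"planedev",dev,r[2])
E
```

```text
top handletop [459.6 216.1] 74 [ 574.4 -276.3   89.3] [ 575.1 -276.5] [22.4 23.7] 5.2
top handletop [495.3 251.5] 70 [ 481.5 -364.9   89.8] [ 482.1 -365.8] [20.7 24.9] 24.0
top handletop [424.8 252.3] 70 [ 480.2 -182.8   89.8] [ 481.2 -183.5] [21.9 21.6] 89.3
top head [491.5 214.1] 61 [ 589.  -378.9   29.1] [ 588.3 -375.3] [21.2 45.4] 2.3
top head [452.  220.6] 199 [ 571.5 -270.8   30. ] [ 574.5 -276.6] [34.2 69. ] 3.0
top head [419.2 254.7] 216 [ 479.  -179.2   30.2] [ 481.1 -183.9] [48.7 48.1] 83.3
top head [486.2 254.1] 234 [ 480.  -359.4   30.1] [ 481.5 -363.9] [54.3 50.1] 12.2
top NEST [331.  188.2] xlim [-17.7  13.8] ylim [-121.4  -57.7] planedev 1.922863417645851 89.65210723876953
top NEST [298.8 194.6] xlim [-23.8  21.3] ylim [-24.2  21.9] planedev 0.9746161732764957 89.64469146728516
top NEST [266.5 200.9] xlim [-25.2  24.8] ylim [ 61.5 112.6] planedev 1.7075394224989684 77.93065643310547
top TAB h/y pct [-110.8 -110.4 -107.3 -101.1  -91.5  -38.5  -31.2   -1.    29.5   36.6] ztop 56.7996516089736
side handletop [426.4 129.9] 54 [ 479.9 -357.6   87.4] [ 480.  -359.2] [20.9 24
[... 256 characters left out ...]
17.8] 1.7
side head [422.2 148.6] 180 [ 478.6 -352.9   28.3] [ 480.  -359.1] [54.  52.7] 5.8
side head [378.8 156.8] 164 [ 569.3 -260.1   28.2] [ 572.9 -270.9] [36.4 74.3] 4.0
side head [397.5 187.6] 217 [ 477.2 -171.3   28.2] [ 479.  -179.4] [53.9 48.4] 81.6
side NEST [289.4 213. ] xlim [-19.   17.5] ylim [-119.3  -58.2] planedev 0.3834655239963887 89.41326141357422
side NEST [275.5 240.3] xlim [-24.9  25.2] ylim [-22.4  22.4] planedev -0.04073754193524354 89.06778717041016
side TAB h/y pct [-111.4 -111.  -107.   -99.9  -85.8  -71.3  -24.7   12.8   38.1   39.6] ztop 52.42024339960073
side NEST [260.1 271.2] xlim [-27.1  27.7] ylim [ 63.3 114.6] planedev -0.19590907190440293 72.5010986328125
```

```bash
cat >> h.py <<'E'
from scipy.spatial.transform import Rotation as Ro
def down(yaw):
    c,s=np.cos(np.radians(yaw)),np.sin(np.radians(yaw));return np.array([[c,s,0],[s,-c,0],[0,0,-1.]])
def go(p,R):
    s=manip.observe();r=np.array(s["ee_rot"]);v=r.T@(np.array(p)-s["position"])*1000;w=Ro.from_matrix(r.T@R).as_rotvec()
    print("shift",np.round(v,1),"turn",np.round(w,3),"rows~",max(np.linalg.norm(v)/50,np.degrees(np.linalg.norm(w))/8.59))
az=np.radians(11.1);t=np.radians(28)
hh=np.array([np.cos(az),np.sin(az),0]);ny=np.array([-np.sin(az),np.cos(az),0])
nx=np.cos(t)*hh+np.r_[0,0,np.sin(t)];nz=-np.sin(t)*hh+np.r_[0,0,np.cos(t)]
NS=np.array([.6415,.1454,.0502])+nx*.0011-ny*.0012+nz*.0014  # square nest, top-camera frame
NR=np.c_[nx,-ny,-nz]
E
python3 - <<'E'
from h import *
print(NS);go([.4805,-.182,.17],down(-7))
E
```

```text
[0.64203913 0.1442829  0.05195255]
shift [ 399.5 -226.6   78.1] turn [-0.001  0.     0.44 ] rows~ 9.317823577122326
```

```bash
python3 -m pendant '[[-1,[200,-113,40],[0,0,0.22]],[-1,[200,-113,40],[0,0,0.22]],[-1,[399.5,-226.6,78],[0,0,0.44]],[-1,[399.5,-226.6,78],[0,0,0.44]],[-1,[399.5,-226.6,78],[0,0,0.44]],[-1,[399.5,-226.6,78],[0,0,0.44]],[-1,[399.5,-226.6,78],[0,0,0.44]],[-1,[399.5,-226.6,78],[0,0,0.44]],[-1,[399.5,-226.6,78],[0,0,0.44]],[-1,[399.5,-226.6,78],[0,0,0.44]],[-1,[399.5,-226.6,78],[0,0,0.44]],[-1,[399.5,-226.6,78],[0,0,0.44]],[-1,[399.5,-226.6,78],[0,0,0.44]]]'; python3 -c "
from h import *
go([.4805,-.182,.064],down(-7))"
```

```text
t: 1.4
position: [0.48, -0.1831, 0.1704]
ee_rot: [[0.992, -0.123, -0.0], [-0.123, -0.992, -0.0], [-0.0, 0.0, -1.0]]
contact_force: [0.2, -0.4, -0.5]
width: 0.0854
grasp_force: 0.0
shift [  0.4  -1.1 106.4] turn [ 0.     0.    -0.001] rows~ 2.12794296129742
```

```bash
python3 -m pendant '[[-1,[0,-1,35],[0,0,0]],[-1,[0,-1,70],[0,0,0]],[-1,[0,-1,95],[0,0,0]],[-1,[0,-1,106],[0,0,0]],[-1,[0,-1,106],[0,0,0]],[1,[0,-1,106],[0,0,0]],[1,[0,-1,106],[0,0,0]],[1,[0,-1,106],[0,0,0]],[1,[0,-1,106],[0,0,0]],[1,[0,-1,106],[0,0,0]],[1,[0,-1,106],[0,0,0]],[1,[0,-1,106],[0,0,0]],[1,[0,-1,106],[0,0,0]]]'; python3 -c "
from h import *
print(manip.observe()['position'],manip.observe()['moment'],manip.observe()['qpos'])"
```

```text
t: 2.7
position: [0.4812, -0.1815, 0.065]
ee_rot: [[0.993, -0.122, 0.001], [-0.122, -0.993, -0.001], [0.001, 0.0, -1.0]]
contact_force: [-1.0, 0.5, 7.0]
width: 0.0215
grasp_force: 59.5
[ 0.48115051 -0.18154261  0.0649818 ] [ 0.05769519  0.12992996 -0.01056331] [-2.58600535e+01  3.19884594e+01  1.07463176e+02  8.10316492e-04
  4.04735063e+01  7.11382739e+01]
```

```bash
python3 -m pendant '[[-1,[0,0,0],[0,0,0]],[-1,[0,0,0],[0,0,0]],[-1,[0,0,0],[0,0,0]],[-1,[0,0,0],[0,0,0]],[-1,[0,0,0],[0,0,-1.571]],[-1,[0,0,0],[0,0,-1.571]],[-1,[0,0,0],[0,0,-1.571]],[-1,[0,0,0],[0,0,-1.571]],[-1,[0,0,0],[0,0,-1.571]],[-1,[0,0,0],[0,0,-1.571]],[-1,[0,0,0],[0,0,-1.571]],[-1,[0,0,0],[0,0,-1.571]],[-1,[0,0,0],[0,0,-1.571]],[-1,[0,0,0],[0,0,-1.571]],[-1,[0,0,0],[0,0,-1.571]],[-1,[0,0,0],[0,0,-1.571]],[-1,[0,0,0],[0,0,-1.571]]]';  python3 -m pendant '[[1,[0,0,0],[0,0,0]],[1,[0,0,0],[0,0,0]],[1,[0,0,0],[0,0,0]],[1,[0,0,0],[0,0,0]],[1,[0,0,0],[0,0,0]],[1,[0,0,0],[0,0,0]],[1,[0,0,0],[0,0,0]]]'; python3 -m pendant '[[-1,[0,0,0],[0,0,0]],[-1,[0,0,0],[0,0,0]],[-1,[0,0,0],[0,0,0]],[-1,[0,0,0],[0,0,0]],[-1,[0,0,-50],[0,0,0]],[-1,[0,0,-100],[0,0,0]],[-1,[-110,0,-100],[0,0,0]],[-1,[-110,0,-100],[0,0,0]],[-1,[-150,0,-100],[0,0,0]],[-1,[-150,0,-100],[0,0,0]]]'
```

```text
t: 4.4
position: [0.4807, -0.1813, 0.0643]
ee_rot: [[0.124, 0.992, -0.0], [0.992, -0.124, 0.0], [0.0, -0.0, -1.0]]
contact_force: [-0.9, -0.8, 0.1]
width: 0.0854
grasp_force: 0.0
t: 5.1
position: [0.4807, -0.1814, 0.0644]
ee_rot: [[0.122, 0.993, 0.0], [0.993, -0.122, -0.0], [-0.0, 0.0, -1.0]]
contact_force: [0.1, 0.7, 1.0]
width: 0.0212
grasp_force: 63.0
t: 6.1
position: [0.4616, -0.3351, 0.1644]
ee_rot: [[0.126, 0.992, 0.001], [0.992, -0.126, -0.002], [-0.002, 0.001, -1.0]]
contact_force: [-0.1, 1.1, -0.7]
width: 0.0856
grasp_force: 0.0
```

```bash
python3 - <<'E'
from h import *
np.set_printoptions(precision=1,suppress=True)
for n in("top","side"):
    p,d=manip.snapshot(n);X=cloud(n,d);cv2.imwrite(f"pics/{n}1.png",p[...,::-1]);hsv=cv2.cvtColor(p,cv2.COLOR_RGB2HSV)
    bx=(np.abs(X[...,0]-.48)<.06)&(np.abs(X[...,1]+.181)<.06)&(d>0)
    for nm,lo,hi in(("handletop",.082,.095),("head",.022,.037)):
        m=(bx&(X[...,2]>lo)&(X[...,2]<hi))
        if nm=="head": m&=(hsv[...,1]<60)
        k,lab,st,ce=cv2.connectedComponentsWithStats(m.astype(np.uint8))
        for i in range(1,k):
            if st[i,4]>20:
                P=X[lab==i];r=cv2.minAreaRect((P[:,:2]*1000).astype(np.float32))
                print(n,nm,ce[i],st[i,4],P.mean(0)*1000,np.array(r[0]),np.array(r[1]),round(r[2],1))
E
```

```text
top handletop [424.8 252. ] 68 [ 481.1 -182.9   89.2] [ 480.7 -183.8] [21.8 21.3] 86.3
top head [419.2 254.7] 215 [ 479.1 -179.2   30. ] [ 481.1 -183.3] [49.2 48.1] 85.6
side handletop [401.  168.5] 63 [ 479.  -175.7   88. ] [ 479.  -176.9] [24.7 21.9] 84.0
side head [397.6 187.7] 215 [ 476.8 -171.3   28.2] [ 479.1 -178.1] [49.7 47.7] 82.6
```

```bash
sed -i 's/^NR=/NS=NS+np.array([-.0003,.0018,0]);O3={"r":NS+.088*ny,"s":NS,"o":NS-.088*ny}\nNR=/' h.py; python3 -c "
from h import *
go([.4807,-.1814,.164],down(-7))"
```

```text
shift [1.506e+02 1.000e-01 0.000e+00] turn [-1.000e-03 -0.000e+00  1.569e+00] rows~ 10.465345431411368
```

```bash
python3 -m pendant '[[-1,[150.5,0,0],[0,0,1.57]],[-1,[150.5,0,0],[0,0,1.57]],[-1,[150.5,0,0],[0,0,1.57]],[-1,[150.5,0,0],[0,0,1.57]],[-1,[150.5,0,0],[0,0,1.57]],[-1,[150.5,0,0],[0,0,1.57]],[-1,[150.5,0,0],[0,0,1.57]],[-1,[150.5,0,0],[0,0,1.57]],[-1,[150.5,0,0],[0,0,1.57]],[-1,[150.5,0,0],[0,0,1.57]],[-1,[150.5,0,0],[0,0,1.57]],[-1,[150.5,0,0],[0,0,1.57]],[-1,[150.5,0,40],[0,0,1.57]],[-1,[150.5,0,80],[0,0,1.57]],[-1,[150.5,0,100],[0,0,1.57]],[-1,[150.5,0,100],[0,0,1.57]]]'; python3 -m pendant '[[1,[0,0,0],[0,0,0]],[1,[0,0,0],[0,0,0]],[1,[0,0,0],[0,0,0]],[1,[0,0,0],[0,0,0]],[1,[0,0,0],[0,0,0]],[1,[0,0,0],[0,0,0]],[1,[0,0,0],[0,0,0]],[1,[0,0,-40],[0,0,0]],[1,[0,0,-80],[0,0,0]],[1,[0,0,-120],[0,0,0]],[1,[0,0,-120],[0,0,0]]]';python3 -c "
from h import *
print(O3);k=.052
go(O3['s']+nz*(.052+.06),NR)"
```

```text
t: 7.8
position: [0.4793, -0.1795, 0.062]
ee_rot: [[0.993, -0.117, -0.005], [-0.117, -0.993, 0.002], [-0.005, -0.002, -1.0]]
contact_force: [-0.0, 0.0, 0.6]
width: 0.0852
grasp_force: 0.0
t: 8.9
position: [0.4827, -0.1818, 0.1891]
ee_rot: [[0.993, -0.121, 0.007], [-0.121, -0.993, -0.004], [0.008, 0.003, -1.0]]
contact_force: [0.9, -0.6, -2.5]
width: 0.0211
grasp_force: 59.8
{'r': array([0.6247972 , 0.23243665, 0.05195255]), 's': array([0.64173913, 0.1460829 , 0.05195255]), 'o': array([0.65868107, 0.05972914, 0.05195255])}
shift [  68.  -328.5   37.9] turn [ 0.081  0.477 -0.307] rows~ 6.751684129583393
```

```bash
python3 -m pendant '[[1,[34,-164,0],[0.04,0.24,-0.15]],[1,[34,-164,0],[0.04,0.24,-0.15]],[1,[34,-164,0],[0.04,0.24,-0.15]],[1,[34,-164,0],[0.04,0.24,-0.15]],[1,[68,-328.5,38],[0.081,0.477,-0.307]],[1,[68,-328.5,38],[0.081,0.477,-0.307]],[1,[68,-328.5,38],[0.081,0.477,-0.307]],[1,[68,-328.5,38],[0.081,0.477,-0.307]],[1,[68,-328.5,38],[0.081,0.477,-0.307]],[1,[68,-328.5,38],[0.081,0.477,-0.307]],[1,[68,-328.5,38],[0.081,0.477,-0.307]],[1,[68,-328.5,38],[0.081,0.477,-0.307]],[1,[68,-328.5,38],[0.081,0.477,-0.307]]]';python3 -c "
from h import *
go(O3['s']+nz*(.052+.025),NR)"
```

```text
t: 10.2
position: [0.588, 0.1362, 0.1465]
ee_rot: [[0.87, 0.191, 0.454], [0.167, -0.982, 0.093], [0.464, -0.005, -0.886]]
contact_force: [0.1, -0.2, -2.3]
width: 0.0215
grasp_force: 60.3
shift [ 4.1  0.8 32.1] turn [-0.004  0.007 -0.004] rows~ 0.6473037079880148
```

```bash
python3 -m pendant '[[1,[4,1,16],[-0.004,0.007,-0.004]],[1,[4,1,32],[-0.004,0.007,-0.004]],[1,[4,1,32],[-0.004,0.007,-0.004]],[1,[4,1,32],[-0.004,0.007,-0.004]],[1,[4,1,32],[-0.004,0.007,-0.004]],[1,[4,1,32],[-0.004,0.007,-0.004]]]';python3 - <<'E'
from h import *
go(O3['s']+nz*(.052+.0),NR)
a=manip.snapshot("side")[0][170:300,190:350,::-1];b=manip.snapshot("top")[0][140:250,230:365,::-1]
a=cv2.resize(a,(640,520),interpolation=2)[:, :];b=cv2.resize(b,(640,520),interpolation=2)
cv2.imwrite("pics/s2.png",cv2.resize(np.hstack([a,b]),(800,325)))
E
```

```text
t: 10.8
position: [0.6062, 0.1396, 0.1205]
ee_rot: [[0.866, 0.194, 0.462], [0.171, -0.981, 0.091], [0.47, 0.0, -0.882]]
contact_force: [-0.2, 0.5, -2.3]
width: 0.0216
grasp_force: 60.2
shift [-0.3  0.5 25.5] turn [-0.    -0.001  0.001] rows~ 0.5105529838348608
```

View pics/s2.png

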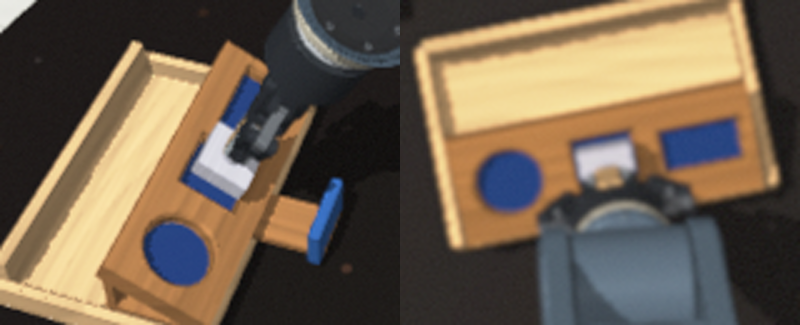

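The picture shows the square head hovering, aligned over its pocket in both views (side panel about (225,160), top panel about (603,160)). I'll insert it.

```bash
python3 -m pendant '[[1,[0,0,8],[0,0,0]],[1,[0,0.5,14],[0,0,0]],[1,[0,0.5,17],[0,0,0]],[1,[0,0.5,19],[0,0,0]],[1,[0,0.5,21],[0,0,0]],[1,[0,0.5,22],[0,0,0]],[1,[0,0.5,22],[0,0,0]]]';python3 -m pendant '[[1,[0,0,1],[0,0,0]],[1,[0,0,1.5],[0,0,0]],[1,[0,0,1.5],[0,0,0]]]';python3 -c "
from h import *
go(O3['s']+nz*(.052+.0),NR)"
```

```text
t: 11.6
position: [0.6164, 0.1412, 0.1003]
ee_rot: [[0.866, 0.194, 0.461], [0.171, -0.981, 0.091], [0.47, -0.0, -0.883]]
contact_force: [-0.4, 0.2, -2.1]
width: 0.0216
grasp_force: 60.2
t: 11.9
position: [0.6171, 0.1413, 0.099]
ee_rot: [[0.866, 0.194, 0.461], [0.171, -0.981, 0.091], [0.47, -0.0, -0.883]]
contact_force: [0.2, 0.6, -1.9]
width: 0.0211
grasp_force: 60.2
shift [0.  0.1 1.4] turn [-0.001 -0.     0.001] rows~ 0.02716096799788162
```

```bash
python3 -m pendant '[[1,[0,0,1],[0,0,0]],[1,[0,0,1.5],[0,0,0]],[1,[0,0,1.5],[0,0,0]]]';python3 -m pendant '[[1,[0,0,0.8],[0,0,0]],[1,[0,0,0.8],[0,0,0]]]'
```

```text
t: 12.2
position: [0.6179, 0.1415, 0.098]
ee_rot: [[0.866, 0.194, 0.461], [0.171, -0.981, 0.091], [0.47, 0.0, -0.883]]
contact_force: [-2.5, -1.4, 3.5]
width: 0.0209
grasp_force: 61.1
t: 12.4
position: [0.6188, 0.1416, 0.098]
ee_rot: [[0.865, 0.194, 0.463], [0.171, -0.981, 0.091], [0.471, 0.0, -0.882]]
contact_force: [-3.2, -1.4, 6.9]
width: 0.0214
grasp_force: 61.7
```

```bash
python3 -m pendant '[[-1,[0,0,0],[0,0,0]],[-1,[0,0,0],[0,0,0]],[-1,[0,0,0],[0,0,0]],[-1,[0,0,0],[0,0,0]],[-1,[0,0,-40],[0,0,0]],[-1,[0,0,-80],[0,0,0]],[-1,[0,0,-110],[0,0,0]],[-1,[0,0,-110],[0,0,0]],[-1,[0,0,-110],[0,0,0]]]'; python3 -c "
from h import *
go([.4814,-.3629,.17],down(24))
go([.5745,-.2746,.17],down(3))"
```

```text
t: 13.3
position: [0.5676, 0.1316, 0.1945]
ee_rot: [[0.866, 0.194, 0.462], [0.171, -0.981, 0.091], [0.471, 0.0, -0.882]]
contact_force: [-0.4, -0.8, -1.1]
width: 0.0854
grasp_force: 0.0
shift [-170.6  468.4  -63.3] turn [ 0.055 -0.488 -0.219] rows~ 10.050487297409571
shift [-75.  399.8 -12.2] turn [-0.035 -0.489  0.14 ] rows~ 8.13920192938354
```

```bash
python3 -c "
from h import *
go([.5745,-.2746,.164],down(93))"
```

```text
shift [-77.8 399.8  -6.9] turn [ 0.349 -0.403 -1.398] rows~ 9.977621407482431
```

```bash
python3 -m pendant '[[-1,[-40,150,-30],[0.05,-0.06,-0.2]],[-1,[-40,150,-30],[0.1,-0.12,-0.4]],[-1,[-40,150,-30],[0.15,-0.17,-0.6]],[-1,[-77.8,399.8,-7],[0.349,-0.403,-1.398]],[-1,[-77.8,399.8,-7],[0.349,-0.403,-1.398]],[-1,[-77.8,399.8,-7],[0.349,-0.403,-1.398]],[-1,[-77.8,399.8,-7],[0.349,-0.403,-1.398]],[-1,[-77.8,399.8,-7],[0.349,-0.403,-1.398]],[-1,[-77.8,399.8,-7],[0.349,-0.403,-1.398]],[-1,[-77.8,399.8,-7],[0.349,-0.403,-1.398]],[-1,[-77.8,399.8,-7],[0.349,-0.403,-1.398]],[-1,[-77.8,399.8,-7],[0.349,-0.403,-1.398]],[-1,[-77.8,399.8,-7],[0.349,-0.403,-1.398]],[-1,[-77.8,399.8,-7],[0.349,-0.403,-1.398]],[-1,[-77.8,399.8,-7],[0.349,-0.403,-1.398]]]'; python3 - <<'E'
from h import *
go([.5745,-.2746,.064],down(93))
a=manip.snapshot("side")[0][170:300,190:350,::-1];b=manip.snapshot("top")[0][140:250,230:365,::-1]
a=cv2.resize(a,(640,520),interpolation=2);b=cv2.resize(b,(640,520),interpolation=2)
cv2.imwrite("pics/s3.png",cv2.resize(np.hstack([a,b]),(800,325)))
E
```

```text
t: 14.8
position: [0.5742, -0.2743, 0.1636]
ee_rot: [[-0.051, 0.999, -0.0], [0.999, 0.051, 0.0], [0.0, -0.0, -1.0]]
contact_force: [0.3, -1.0, 0.4]
width: 0.0854
grasp_force: 0.0
shift [-0.3  0.3 99.6] turn [-0.    -0.    -0.001] rows~ 1.9925606866008767
```

View pics/s3.png

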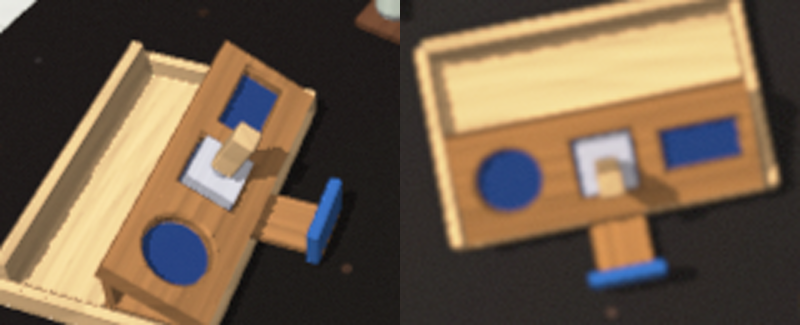

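The picture shows the square stamp seated evenly in its pocket (side panel about (215,172), top panel about (605,165)). Oblong next.

```bash
python3 -m pendant '[[-1,[0,0,40],[0,0,0]],[-1,[0,0,80],[0,0,0]],[-1,[0,0,99.5],[0,0,0]],[-1,[0,0,99.5],[0,0,0]],[-1,[0,0,99.5],[0,0,0]],[1,[0,0,99.5],[0,0,0]],[1,[0,0,99.5],[0,0,0]],[1,[0,0,99.5],[0,0,0]],[1,[0,0,99.5],[0,0,0]],[1,[0,0,99.5],[0,0,0]],[1,[0,0,99.5],[0,0,0]],[1,[0,0,99.5],[0,0,0]],[-1,[0,0,99.5],[0,0,0]],[-1,[0,0,99.5],[0,0,0]],[-1,[0,0,99.5],[0,0,0]],[-1,[0,0,99.5],[0,0,0]]]'; python3 -m pendant '[[-1,[0,0,0],[0,0,1.57]],[-1,[0,0,0],[0,0,1.57]],[-1,[0,0,0],[0,0,1.57]],[-1,[0,0,0],[0,0,1.57]],[-1,[0,0,0],[0,0,1.57]],[-1,[0,0,0],[0,0,1.57]],[-1,[0,0,0],[0,0,1.57]],[-1,[0,0,0],[0,0,1.57]],[-1,[0,0,0],[0,0,1.57]],[-1,[0,0,0],[0,0,1.57]],[-1,[0,0,0],[0,0,1.57]],[-1,[0,0,0],[0,0,1.57]],[-1,[0,0,0],[0,0,1.57]]]'; python3 -m pendant '[[1,[0,0,0],[0,0,0]],[1,[0,0,0],[0,0,0]],[1,[0,0,0],[0,0,0]],[1,[0,0,0],[0,0,0]],[1,[0,0,0],[0,0,0]],[1,[0,0,0],[0,0,0]],[1,[0,0,0],[0,0,0]]]'; python3 -m pendant '[[1,[0,0,-40],[0,0,0]],[1,[0,0,-80],[0,0,0]],[1,[0,0,-120],[0,0,0]],[1,[0,0,-120],[0,0,0]],[1,[0,0,-120],[0,0,0]],[1,[0,0,-120],[0,0,0]],[1,[0,0,-120],[0,0,0]]]'; python3 -c "
from h import *
go(O3['o']+nz*(.052+.06),NR)"
```

```text
t: 16.5
position: [0.5742, -0.2746, 0.0641]
ee_rot: [[-0.053, 0.999, -0.001], [0.999, 0.053, -0.0], [-0.0, -0.001, -1.0]]
contact_force: [0.6, 0.4, 0.4]
width: 0.0779
grasp_force: 0.0
t: 17.8
position: [0.5742, -0.2747, 0.0642]
ee_rot: [[0.998, 0.056, -0.001], [0.056, -0.998, -0.0], [-0.001, 0.0, -1.0]]
contact_force: [0.0, -0.2, -0.2]
width: 0.0851
grasp_force: 0.0
t: 18.5
position: [0.5743, -0.2746, 0.0643]
ee_rot: [[0.999, 0.054, -0.001], [0.054, -0.999, -0.0], [-0.001, 0.0, -1.0]]
contact_force: [-1.4, 1.0, 0.8]
width: 0.0212
grasp_force: 58.8
t: 19.2
position: [0.5736, -0.2743, 0.1825]
ee_rot: [[0.999, 0.053, -0.003], [0.053, -0.999, 0.001], [-0.003, -0.001, -1.0]]
contact_force: [0.4, 0.0, -1.7]
width: 0.0214
grasp_force: 59.7
shift [  50.8 -321.6   31.9] turn [ 0.033  0.491 -0.138] rows~ 6.543047450030196
```

```bash
python3 -m pendant '[[1,[25,-160,0],[0.016,0.245,-0.07]],[1,[25,-160,0],[0.016,0.245,-0.07]],[1,[25,-160,0],[0.016,0.245,-0.07]],[1,[25,-160,0],[0.016,0.245,-0.07]],[1,[51,-321.5,32],[0.033,0.491,-0.138]],[1,[51,-321.5,32],[0.033,0.491,-0.138]],[1,[51,-321.5,32],[0.033,0.491,-0.138]],[1,[51,-321.5,32],[0.033,0.491,-0.138]],[1,[51,-321.5,32],[0.033,0.491,-0.138]],[1,[51,-321.5,32],[0.033,0.491,-0.138]],[1,[51,-321.5,32],[0.033,0.491,-0.138]],[1,[51,-321.5,32],[0.033,0.491,-0.138]],[1,[51,-321.5,32],[0.033,0.491,-0.138]],[1,[51,-321.5,32],[0.033,0.491,-0.138]]]';python3 -c "
from h import *
go(O3['o']+nz*(.052+.025),NR)"
```

```text
t: 20.6
position: [0.608, 0.0486, 0.1522]
ee_rot: [[0.865, 0.192, 0.463], [0.17, -0.981, 0.089], [0.472, 0.002, -0.882]]
contact_force: [-0.2, 0.1, -2.2]
width: 0.0215
grasp_force: 60.5
shift [-1.4 -1.3 35.8] turn [ 0.002 -0.002  0.   ] rows~ 0.7177935557664816
```

```bash
python3 -m pendant '[[1,[-1.4,-1.3,18],[0.002,-0.002,0]],[1,[-1.4,-1.3,36],[0.002,-0.002,0]],[1,[-1.4,-1.3,36],[0.002,-0.002,0]],[1,[-1.4,-1.3,36],[0.002,-0.002,0]],[1,[-1.4,-1.3,36],[0.002,-0.002,0]],[1,[-1.4,-1.3,36],[0.002,-0.002,0]]]';python3 - <<'E'
from h import *
go(O3['o']+nz*(.052+.0),NR)
a=manip.snapshot("side")[0][170:300,190:350,::-1];b=manip.snapshot("top")[0][140:250,230:365,::-1]
a=cv2.resize(a,(640,520),interpolation=2);b=cv2.resize(b,(640,520),interpolation=2)
cv2.imwrite("pics/s4.png",cv2.resize(np.hstack([a,b]),(800,325)))
E
```

```text
t: 21.2
position: [0.6233, 0.0533, 0.1205]
ee_rot: [[0.866, 0.194, 0.462], [0.171, -0.981, 0.091], [0.471, 0.0, -0.882]]
contact_force: [-0.6, 0.1, -2.7]
width: 0.0214
grasp_force: 60.3
shift [-0.5  0.5 25.4] turn [-0.    -0.001  0.001] rows~ 0.5090939793292175
```

View pics/s4.png

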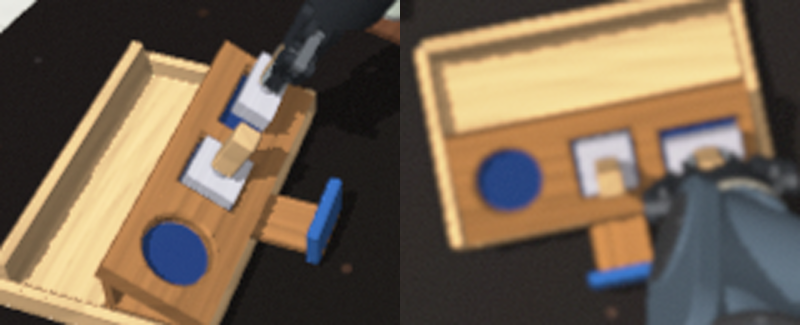

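The picture shows the oblong hovering over its pocket, its long axis parallel to the pocket (side panel about (262,90), top panel about (705,150)).

```bash
python3 -m pendant '[[1,[-0.5,0.5,8],[0,0,0]],[1,[-0.5,0.5,14],[0,0,0]],[1,[-0.5,0.5,17],[0,0,0]],[1,[-0.5,0.5,19],[0,0,0]],[1,[-0.5,0.5,21],[0,0,0]],[1,[-0.5,0.5,23],[0,0,0]],[1,[-0.5,0.5,24],[0,0,0]],[1,[-0.5,0.5,24],[0,0,0]]]';python3 -m pendant '[[1,[0,0,0.7],[0,0,0]],[1,[0,0,1.4],[0,0,0]],[1,[0,0,1.4],[0,0,0]]]'
```

```text
t: 22.1
position: [0.634, 0.055, 0.0982]
ee_rot: [[0.866, 0.194, 0.461], [0.171, -0.981, 0.091], [0.47, 0.0, -0.883]]
contact_force: [-0.6, -0.4, -3.1]
width: 0.0212
grasp_force: 60.4
t: 22.4
position: [0.6346, 0.0551, 0.097]
ee_rot: [[0.866, 0.194, 0.461], [0.171, -0.981, 0.091], [0.47, 0.0, -0.883]]
contact_force: [-0.4, 0.8, -1.6]
width: 0.0212
grasp_force: 60.4
```

```bash
python3 -m pendant '[[1,[0,0,0.5],[0,0,0]],[1,[0,0,1],[0,0,0]],[1,[0,0,1],[0,0,0]]]';python3 -m pendant '[[1,[0,0,0.5],[0,0,0]],[1,[0,0,0.5],[0,0,0]]]'
```

```text
t: 22.7
position: [0.6351, 0.0553, 0.0965]
ee_rot: [[0.866, 0.194, 0.461], [0.171, -0.981, 0.091], [0.47, 0.0, -0.883]]
contact_force: [-3.4, 0.3, 3.4]
width: 0.0214
grasp_force: 61.5
t: 22.9
position: [0.6356, 0.0554, 0.0965]
ee_rot: [[0.865, 0.194, 0.462], [0.171, -0.981, 0.091], [0.471, 0.0, -0.882]]
contact_force: [-4.8, 1.4, 7.4]
width: 0.0215
grasp_force: 62.0
```

```bash
python3 -m pendant '[[-1,[0,0,0],[0,0,0]],[-1,[0,0,0],[0,0,0]],[-1,[0,0,0],[0,0,0]],[-1,[0,0,0],[0,0,0]],[-1,[0,0,-40],[0,0,0]],[-1,[0,0,-80],[0,0,0]],[-1,[0,0,-110],[0,0,0]],[-1,[0,0,-110],[0,0,0]],[-1,[0,0,-110],[0,0,0]]]'; python3 -c "
from h import *
go([.4814,-.3629,.164],down(114))"
```

```text
t: 23.8
position: [0.5848, 0.0452, 0.1932]
ee_rot: [[0.866, 0.194, 0.462], [0.171, -0.981, 0.091], [0.471, 0.0, -0.882]]
contact_force: [0.6, -0.2, -0.1]
width: 0.085
grasp_force: 0.0
shift [-173.   380.4  -59.1] turn [ 0.439 -0.35  -1.754] rows~ 12.28628211717533
```

```bash
python3 -m pendant '[[-1,[-86,190,-40],[0.2,-0.17,-0.87]],[-1,[-86,190,-40],[0.2,-0.17,-0.87]],[-1,[-86,190,-40],[0.2,-0.17,-0.87]],[-1,[-86,190,-40],[0.2,-0.17,-0.87]],[-1,[-173,380.4,-59],[0.439,-0.35,-1.754]],[-1,[-173,380.4,-59],[0.439,-0.35,-1.754]],[-1,[-173,380.4,-59],[0.439,-0.35,-1.754]],[-1,[-173,380.4,-59],[0.439,-0.35,-1.754]],[-1,[-173,380.4,-59],[0.439,-0.35,-1.754]],[-1,[-173,380.4,-59],[0.439,-0.35,-1.754]],[-1,[-173,380.4,-59],[0.439,-0.35,-1.754]],[-1,[-173,380.4,-59],[0.439,-0.35,-1.754]],[-1,[-173,380.4,-59],[0.439,-0.35,-1.754]],[-1,[-173,380.4,-59],[0.439,-0.35,-1.754]],[-1,[-173,380.4,-59],[0.439,-0.35,-1.754]],[-1,[-173,380.4,-59],[0.439,-0.35,-1.754]],[-1,[-173,380.4,-59],[0.439,-0.35,-1.754]]]'; python3 - <<'E'
from h import *
go([.4814,-.3629,.064],down(114))
a=manip.snapshot("side")[0][170:300,190:350,::-1];b=manip.snapshot("top")[0][140:250,230:365,::-1]
a=cv2.resize(a,(640,520),interpolation=2);b=cv2.resize(b,(640,520),interpolation=2)
cv2.imwrite("pics/s5.png",cv2.resize(np.hstack([a,b]),(800,325)))
E
```

```text
t: 25.5
position: [0.4811, -0.363, 0.1634]
ee_rot: [[-0.404, 0.915, -0.001], [0.915, 0.404, 0.001], [0.001, -0.001, -1.0]]
contact_force: [-0.4, 0.3, -0.2]
width: 0.0854
grasp_force: 0.0
shift [-0.1  0.4 99.4] turn [-0.001 -0.001 -0.003] rows~ 1.9876695835640843
```

View pics/s5.png

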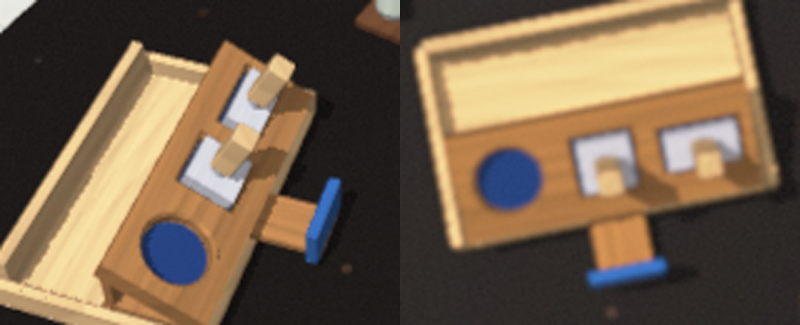

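The picture shows the square and oblong stamps seated (top panel about (605,165) and (700,145)), and the round pocket at (508,180) empty. Round stamp next.

```bash
python3 -m pendant '[[-1,[0,0,40],[0,0,0]],[-1,[0,0,80],[0,0,0]],[-1,[0,0,99.5],[0,0,0]],[-1,[0,0,99.5],[0,0,0]],[-1,[0,0,99.5],[0,0,0]],[1,[0,0,99.5],[0,0,0]],[1,[0,0,99.5],[0,0,0]],[1,[0,0,99.5],[0,0,0]],[1,[0,0,99.5],[0,0,0]],[1,[0,0,99.5],[0,0,0]],[1,[0,0,99.5],[0,0,0]],[1,[0,0,99.5],[0,0,0]],[-1,[0,0,99.5],[0,0,0]],[-1,[0,0,99.5],[0,0,0]],[-1,[0,0,99.5],[0,0,0]],[-1,[0,0,99.5],[0,0,0]],[-1,[0,0,99.5],[0,0,0]]]'; python3 -m pendant '[[-1,[0,0,0],[0,0,1.57]],[-1,[0,0,0],[0,0,1.57]],[-1,[0,0,0],[0,0,1.57]],[-1,[0,0,0],[0,0,1.57]],[-1,[0,0,0],[0,0,1.57]],[-1,[0,0,0],[0,0,1.57]],[-1,[0,0,0],[0,0,1.57]],[-1,[0,0,0],[0,0,1.57]],[-1,[0,0,0],[0,0,1.57]],[-1,[0,0,0],[0,0,1.57]],[-1,[0,0,0],[0,0,1.57]],[-1,[0,0,0],[0,0,1.57]],[-1,[0,0,0],[0,0,1.57]]]'; python3 -m pendant '[[1,[0,0,0],[0,0,0]],[1,[0,0,0],[0,0,0]],[1,[0,0,0],[0,0,0]],[1,[0,0,0],[0,0,0]],[1,[0,0,0],[0,0,0]],[1,[0,0,0],[0,0,0]],[1,[0,0,0],[0,0,0]]]'; python3 -m pendant '[[1,[0,0,-40],[0,0,0]],[1,[0,0,-80],[0,0,0]],[1,[0,0,-120],[0,0,0]],[1,[0,0,-140],[0,0,0]],[1,[0,0,-140],[0,0,0]],[1,[0,0,-140],[0,0,0]],[1,[0,0,-140],[0,0,0]]]'; python3 -c "
from h import *
go(O3['r']+nz*(.052+.06),NR)"
```

```text
t: 27.3
position: [0.4811, -0.3629, 0.0641]
ee_rot: [[-0.406, 0.914, -0.001], [0.914, 0.406, -0.0], [0.001, -0.001, -1.0]]
contact_force: [0.5, -0.0, 0.1]
width: 0.0852
grasp_force: 0.0
t: 28.6
position: [0.4811, -0.3629, 0.0641]
ee_rot: [[0.912, 0.409, -0.001], [0.409, -0.912, -0.0], [-0.001, -0.0, -1.0]]
contact_force: [-0.3, -0.2, -0.2]
width: 0.0852
grasp_force: 0.0
t: 29.3
position: [0.4812, -0.363, 0.0642]
ee_rot: [[0.913, 0.407, -0.001], [0.407, -0.913, -0.0], [-0.001, -0.0, -1.0]]
contact_force: [0.3, -1.8, -0.5]
width: 0.0215
grasp_force: 63.0
t: 30.0
position: [0.4807, -0.3623, 0.2023]
ee_rot: [[0.913, 0.407, -0.004], [0.407, -0.913, 0.002], [-0.003, -0.003, -1.0]]
contact_force: [-0.4, -0.7, -2.4]
width: 0.021
grasp_force: 63.2
shift [ 322.7 -496.1   52.2] turn [-0.058  0.49   0.22 ] rows~ 11.883351507286958
```

```bash
python3 -c "
from h import *
go(O3['r']+nz*(.052+.12),NR)"
```

```text
shift [ 295.1 -502.6   -0.7] turn [-0.058  0.49   0.22 ] rows~ 11.657249916255648
```

```bash
python3 -m pendant '[[1,[148,-251,-20],[0,0,0]],[1,[148,-251,-20],[0,0,0]],[1,[148,-251,-20],[0,0,0]],[1,[148,-251,-20],[0,0,0]],[1,[148,-251,-20],[0,0,0]],[1,[295,-502.5,-1],[-0.058,0.49,0.22]],[1,[295,-502.5,-1],[-0.058,0.49,0.22]],[1,[295,-502.5,-1],[-0.058,0.49,0.22]],[1,[295,-502.5,-1],[-0.058,0.49,0.22]],[1,[295,-502.5,-1],[-0.058,0.49,0.22]],[1,[295,-502.5,-1],[-0.058,0.49,0.22]],[1,[295,-502.5,-1],[-0.058,0.49,0.22]],[1,[295,-502.5,-1],[-0.058,0.49,0.22]],[1,[295,-502.5,-1],[-0.058,0.49,0.22]],[1,[295,-502.5,-1],[-0.058,0.49,0.22]],[1,[295,-502.5,-1],[-0.058,0.49,0.22]],[1,[295,-502.5,-1],[-0.058,0.49,0.22]]]';python3 -c "
from h import *
go(O3['r']+nz*(.052+.025),NR)"
```

```text
t: 31.7
position: [0.5462, 0.2152, 0.205]
ee_rot: [[0.865, 0.192, 0.463], [0.17, -0.981, 0.088], [0.471, 0.002, -0.882]]
contact_force: [-0.6, 0.1, -2.3]
width: 0.0213
grasp_force: 62.9
shift [-1.  -2.  95.9] turn [ 0.003 -0.002  0.   ] rows~ 1.9184275034623028
```

```bash
python3 -m pendant '[[1,[-1,-2,35],[0.003,-0.002,0]],[1,[-1,-2,70],[0.003,-0.002,0]],[1,[-1,-2,90],[0.003,-0.002,0]],[1,[-1,-2,96],[0.003,-0.002,0]],[1,[-1,-2,96],[0.003,-0.002,0]],[1,[-1,-2,96],[0.003,-0.002,0]],[1,[-1,-2,96],[0.003,-0.002,0]]]';python3 - <<'E'
from h import *
go(O3['r']+nz*(.052+.0),NR)
a=manip.snapshot("side")[0][170:300,190:350,::-1];b=manip.snapshot("top")[0][140:250,230:365,::-1]
a=cv2.resize(a,(640,520),interpolation=2);b=cv2.resize(b,(640,520),interpolation=2)
cv2.imwrite("pics/s6.png",cv2.resize(np.hstack([a,b]),(800,325)))
E
```

```text
t: 32.4
position: [0.5895, 0.2266, 0.1212]
ee_rot: [[0.865, 0.194, 0.462], [0.171, -0.981, 0.092], [0.471, -0.0, -0.882]]
contact_force: [-0.4, 0.9, -1.3]
width: 0.0215
grasp_force: 63.0
shift [-1.   1.1 26. ] turn [-0.001 -0.002  0.001] rows~ 0.520429977670282
```

View pics/s6.png

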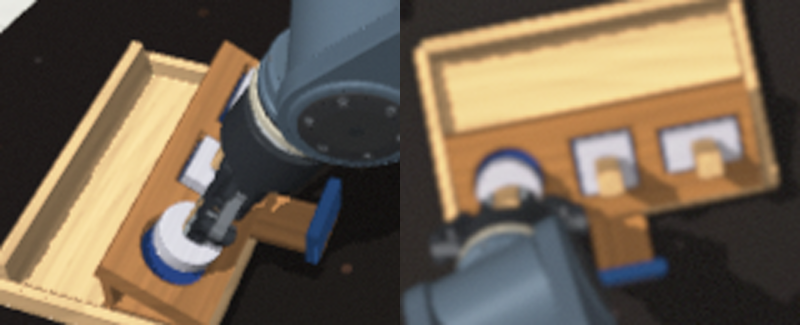

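The picture shows the round head hovering over the round pocket (top panel about (508,175)), centred sideways.

```bash
python3 -m pendant '[[1,[-1,1,8],[0,0,0]],[1,[-1,1,14],[0,0,0]],[1,[-1,1,17],[0,0,0]],[1,[-1,1,19],[0,0,0]],[1,[-1,1,21],[0,0,0]],[1,[-1,1,23],[0,0,0]],[1,[-1,1,25],[0,0,0]],[1,[-1,1,25],[0,0,0]]]';python3 -m pendant '[[1,[0,0,0.7],[0,0,0]],[1,[0,0,1.4],[0,0,0]],[1,[0,0,1.4],[0,0,0]]]'
```

```text
t: 33.3
position: [0.6002, 0.2276, 0.0971]
ee_rot: [[0.866, 0.194, 0.461], [0.172, -0.981, 0.091], [0.47, -0.0, -0.883]]
contact_force: [-0.4, 0.2, -1.5]
width: 0.0214
grasp_force: 63.0
t: 33.6
position: [0.6008, 0.2278, 0.0962]
ee_rot: [[0.866, 0.194, 0.461], [0.171, -0.981, 0.091], [0.47, -0.0, -0.883]]
contact_force: [-0.9, 0.1, -1.4]
width: 0.0212
grasp_force: 63.1
```

```bash
python3 -m pendant '[[1,[0,0,0.5],[0,0,0]],[1,[0,0,1],[0,0,0]],[1,[0,0,1],[0,0,0]]]';python3 -m pendant '[[1,[0,0,0.5],[0,0,0]],[1,[0,0,0.5],[0,0,0]]]'
```

```text
t: 33.9
position: [0.6017, 0.2279, 0.0961]
ee_rot: [[0.865, 0.194, 0.462], [0.171, -0.981, 0.092], [0.471, -0.0, -0.882]]
contact_force: [-4.6, -2.8, 6.0]
width: 0.0215
grasp_force: 64.6
t: 34.1
position: [0.6022, 0.228, 0.0961]
ee_rot: [[0.865, 0.194, 0.463], [0.171, -0.981, 0.092], [0.472, -0.0, -0.882]]
contact_force: [-4.8, -3.0, 8.5]
width: 0.0215
grasp_force: 64.9
```

```bash
python3 -m pendant '[[-1,[0,0,0],[0,0,0]],[-1,[0,0,0],[0,0,0]],[-1,[0,0,0],[0,0,0]],[-1,[0,0,0],[0,0,0]],[-1,[0,0,-40],[0,0,0]],[-1,[0,0,-80],[0,0,0]],[-1,[0,0,-110],[0,0,0]],[-1,[0,0,-110],[0,0,0]],[1,[-40,0,-130],[0,0,0]],[1,[-40,0,-130],[0,0,0]],[1,[-40,0,-130],[0,0,0]]]'; python3 - <<'E'
from h import *
T=NS-.11*hh
go(np.r_[(T-.045*hh)[:2],.15],down(11.1))
np.set_printoptions(precision=1,suppress=True)
print(T)
p,d=manip.snapshot("side");X=cloud("side",d)
# handle-top / tab check
hsv=cv2.cvtColor(p,cv2.COLOR_RGB2HSV)
b=(hsv[...,0]>105)&(hsv[...,0]<130)&(hsv[...,1]>100)&(d>0)&(X[...,0]>.4)&(X[...,0]<.6)&(X[...,1]<.25)&(X[...,1]>0)
P=(X[b]-NS)@np.c_[hh,ny]*1000;print("tab",len(P),np.percentile(P,[1,10,50,90,99],axis=0).T)
a=p[170:300,190:350,::-1];b=manip.snapshot("top")[0][140:250,230:365,::-1]
a=cv2.resize(a,(640,520),interpolation=2);b=cv2.resize(b,(640,520),interpolation=2)
cv2.imwrite("pics/s7.png",cv2.resize(np.hstack([a,b]),(800,325)))
E
```

```text
t: 35.2
position: [0.5068, 0.2092, 0.1903]
ee_rot: [[0.866, 0.195, 0.46], [0.172, -0.981, 0.091], [0.469, -0.0, -0.883]]
contact_force: [0.9, -0.0, 0.3]
width: 0.044
grasp_force: 0.0
shift [-49.8  87.8  19.2] turn [-0.001 -0.489  0.002] rows~ 3.2589148191857378
[0.5 0.1 0.1]
tab 116 [[-108.6 -108.2 -104.9  -98.3  -91.3]
 [   2.7   17.1   32.5   37.2   38. ]]
```

View pics/s7.png

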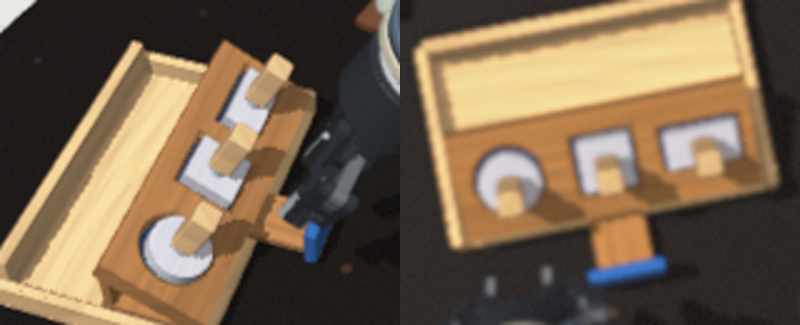

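The picture shows all three stamps seated, and the tab's near face unmoved at about (627,272) in the top panel. Next is the push.

```bash
python3 -m pendant '[[1,[-50,20,-20],[0,-0.1,0]],[1,[-50,20,-20],[0,-0.2,0]],[1,[-50,88,19],[0,-0.489,0]],[1,[-50,88,19],[0,-0.489,0]],[1,[-50,88,19],[0,-0.489,0]],[1,[-50,88,19],[0,-0.489,0]],[1,[-50,88,19],[0,-0.489,0]],[1,[-50,88,19],[0,-0.489,0]],[1,[-50,88,19],[0,-0.489,0]],[1,[-50,88,19],[0,-0.489,0]]]'; python3 -m pendant '[[1,[0,0,40],[0,0,0]],[1,[0,0,80],[0,0,0]],[1,[0,0,100],[0,0,0]],[1,[0,0,100],[0,0,0]],[1,[0,0,100],[0,0,0]],[1,[0,0,100],[0,0,0]]]'; python3 -c "
from h import *
T=NS-.11*hh
go(np.r_[(T-.013*hh)[:2],.05],down(11.1))"
```

```text
t: 36.3
position: [0.4894, 0.1164, 0.1509]
ee_rot: [[0.981, 0.195, 0.001], [0.195, -0.981, 0.0], [0.001, -0.0, -1.0]]
contact_force: [-0.6, -0.2, 0.6]
width: -0.0005
grasp_force: 0.0
t: 36.9
position: [0.4904, 0.1162, 0.0519]
ee_rot: [[0.981, 0.195, 0.002], [0.195, -0.981, 0.0], [0.002, -0.0, -1.0]]
contact_force: [-0.8, 0.1, 1.1]
width: -0.0002
grasp_force: 0.0
shift [31.3 -0.1  2. ] turn [-0.    -0.002  0.002] rows~ 0.6271365044762836
```

```bash
python3 -m pendant '[[1,[12,0,1],[0,0,0]],[1,[22,0,1],[0,0,0]],[1,[28,0,1],[0,0,0]],[1,[31,0,1],[0,0,0]],[1,[33,0,1],[0,0,0]],[1,[35,0,1],[0,0,0]],[1,[37,0,1],[0,0,0]],[1,[39,0,1],[0,0,0]],[1,[41,0,1],[0,0,0]],[1,[43,0,1],[0,0,0]],[1,[45,0,1],[0,0,0]],[1,[47,0,1],[0,0,0]],[1,[49,0,1],[0,0,0]]]'
```

```text
t: 38.2
position: [0.5365, 0.1254, 0.0494]
ee_rot: [[0.981, 0.194, -0.003], [0.194, -0.981, -0.0], [-0.003, -0.0, -1.0]]
contact_force: [-6.0, -0.5, 5.3]
width: -0.0001
grasp_force: 3.2
```

```bash
python3 -m pendant '[[1,[2,0,0],[0,0,0]],[1,[5,0,0],[0,0,0]],[1,[8,0,0],[0,0,0]],[1,[11,0,0],[0,0,0]],[1,[14,0,0],[0,0,0]],[1,[17,0,0],[0,0,0]],[1,[19,0,0],[0,0,0]],[1,[20,0,0],[0,0,0]]]'; python3 -m pendant '[[1,[2,0,0],[0,0,0]],[1,[5,0,0],[0,0,0]],[1,[8,0,0],[0,0,0]],[1,[10,0,0],[0,0,0]],[1,[12,0,0],[0,0,0]]]'
```

```text
t: 39.0
position: [0.5563, 0.1293, 0.0493]
ee_rot: [[0.981, 0.194, -0.003], [0.194, -0.981, -0.0], [-0.003, -0.0, -1.0]]
contact_force: [-5.3, -1.5, 4.1]
width: 0.0003
grasp_force: 3.1
t: 39.5
position: [0.5679, 0.1316, 0.0493]
ee_rot: [[0.981, 0.194, -0.003], [0.194, -0.981, -0.0], [-0.003, -0.0, -1.0]]
contact_force: [-6.3, -0.9, 4.8]
width: -0.0001
grasp_force: 3.2
```

```bash
python3 -m pendant '[[1,[2,0,0],[0,0,0]],[1,[4,0,0],[0,0,0]],[1,[6,0,0],[0,0,0]],[1,[8,0,0],[0,0,0]]]'; python3 -m pendant '[[1,[2,0,0],[0,0,0]],[1,[4,0,0],[0,0,0]],[1,[5,0,0],[0,0,0]]]'; python3 -m pendant '[[1,[2,0,0],[0,0,0]],[1,[4,0,0],[0,0,0]],[1,[5,0,0],[0,0,0]]]'
```

```text
t: 39.9
position: [0.5757, 0.1332, 0.0493]
ee_rot: [[0.981, 0.194, -0.003], [0.194, -0.981, -0.0], [-0.003, -0.0, -1.0]]
contact_force: [-5.9, -1.2, 4.8]
width: 0.0001
grasp_force: 3.2
t: 40.2
position: [0.5807, 0.1342, 0.0493]
ee_rot: [[0.981, 0.194, -0.003], [0.194, -0.981, -0.0], [-0.003, -0.0, -1.0]]
contact_force: [-5.4, -1.0, 4.7]
width: 0.0002
grasp_force: 3.1
t: 40.5
position: [0.5811, 0.1343, 0.0492]
ee_rot: [[0.981, 0.195, -0.015], [0.195, -0.981, -0.003], [-0.015, -0.0, -1.0]]
contact_force: [-36.0, -8.6, 32.0]
width: 0.0
grasp_force: 19.0
```

```bash
python3 -m pendant '[[1,[-5,0,0],[0,0,0]],[1,[-20,0,0],[0,0,0]],[1,[-50,0,0],[0,0,0]],[1,[-80,0,0],[0,0,0]],[1,[-100,0,-40],[0,0,0]],[1,[-130,0,-90],[0,0,0]],[1,[-150,0,-130],[0,0,0]],[1,[-150,60,-150],[0,0,0]],[1,[-150,100,-150],[0,0,0]],[1,[-150,100,-150],[0,0,0]],[1,[-150,100,-150],[0,0,0]]]'; python3 - <<'E'
from h import *
a=manip.snapshot("side")[0][170:300,160:320,::-1];b=manip.snapshot("top")[0][120:240,230:365,::-1]
a=cv2.resize(a,(640,520),interpolation=2);b=cv2.resize(b,(640,520),interpolation=2)
cv2.imwrite("pics/s8.png",cv2.resize(np.hstack([a,b]),(800,325)))
E
```

```text
t: 41.6
position: [0.459, 0.0071, 0.1996]
ee_rot: [[0.981, 0.192, 0.0], [0.192, -0.981, 0.0], [0.0, -0.0, -1.0]]
contact_force: [-0.9, 0.7, -0.1]
width: -0.0001
grasp_force: 0.0
```

View pics/s8.png

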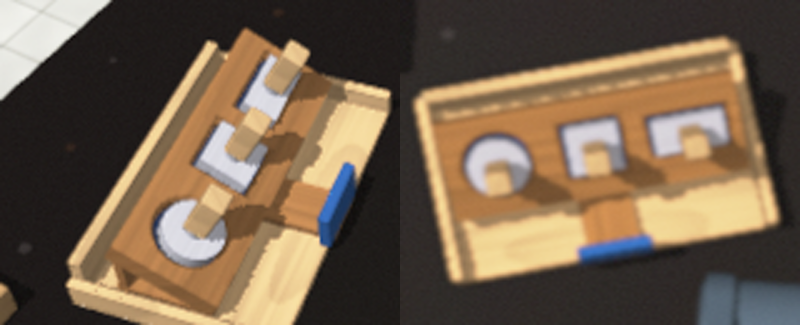

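The picture shows the rack against the back of the dock, all three stamps still seated, and the arm clear.

```bash
python3 -c "
from plant import manip
print(manip.finish_job())"
```

```text
the job is handed in; nothing more can be done
None
```

I seated all three stamps in their own pockets, then pushed the rack home until it met its stop, and handed the job in at about 42 s; the hand-in gave no verdict, but the last pictures show the stamps still seated and the rack in.

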